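# Show where the bottle goes

## Task

Make room on the bath shelf and show your helper where the bottle belongs: with the fingertips push the wooden soap saver along the shelf, off the round coaster, until it rests against the shelf's left end rail (slide it, do not lift it). Then point down at the cap of the twist-cap bottle, holding the fingertips a finger's breadth or two above the middle of the cap for two seconds, and after that point down at the middle of the bare coaster in the same way, and finish while still pointing there. Touch nothing on or beside the shelf other than the soap saver and the shelf itself, and move nothing else.

Things in the scene. Friction and masses are not known exactly. Their poses are not given: they have to be found in the camera images.
- shelf: Stainless shelf on a tiled wall, parallel to the world axes (x to the wall, y left). Origin: centre of its floor's upper face. Floor 154 mm (x) by 520 mm (y) between rails; end rails (inner faces y = +260, left, and -260 mm) and back rail 22 mm high, front rail 12. Wall face at x = +85 mm, its top 42 mm above the floor (130 mm where |y| is over 310 mm).
- saver_mid (a point): Centre (half-way up) of the loose wooden soap saver: slatted oblong block, 90 mm (its x) by 105 mm (its y) by 24 mm high, about 0.2 kg, flat on the shelf floor, at first over the coaster, turned up to 15 degrees. Its y runs roughly along the shelf, z up. Square against the left end rail its centre is 207 mm left of the shelf origin.
- coaster_mid (a point): Centre of the upper face of the round dark rubber coaster, 72 mm in diameter, inlaid nearly flush (1 mm proud) in the shelf floor 85 mm left of the shelf's origin. At first mostly hidden under the soap saver.
- cap_top (a point): Centre of the top of the twist cap of the bottle: a plain round ribbed metal cap, 34 mm in diameter and 24 mm high. z is up.
- bottle: Loose frosted glass bottle with the twist cap, 56 mm in diameter, 136 mm high with its cap, on the right half of the shelf. Origin: centre of its underside.
- pump_bottle: Loose bystander: frosted glass bottle of the same body, but with a pump head with a sideways spout, 150 mm high, spout reaching 38 mm out. On the right half of the shelf. Origin: centre of its underside.
- scrubber: Loose bystander: round grey hard-silicone body scrubber, 62 mm in diameter, 34 mm high with its middle knob. On the right half of the shelf; it, the bottle and the pump bottle stand in any order. Origin: centre of its underside.
- holder: Bystander: white plastic shower head holder with a turning knob, fixed to the wall beyond the shelf's left end. Origin: 85 mm in front of the wall face, at mid height (70 mm above the shelf floor, 400 mm left of the shelf's origin); it reaches from the wall to 5 mm from the origin and 50 mm to the sides.
- mirror: Bystander: small round chrome mirror, 110 mm in diameter, fixed to the wall beyond the shelf's right end, 65 mm above the shelf floor and 410 mm right of the shelf's origin. Origin: 85 mm in front of the wall face, opposite its centre.

How it is judged (in metres and radians):
On the way, in this order (a step that is already met when the one before it is completed fails the run):
1. the soap saver has been pushed against the left end rail (y of saver_mid in the frame of shelf above 0.193 m and z of saver_mid in the frame of shelf below 0.018 m and angle between saver_mid's own z axis and vertical below 0.1 rad), for 0.2 s.
2. the fingertips dwell just above the cap of the twist-cap bottle (horizontal distance between the grasp point and cap_top below 0.025 m and z of the grasp point in the frame of cap_top between 0.02 and 0.085 m), for 1.5 s.
3. the fingertips dwell just above the coaster (horizontal distance between the grasp point and coaster_mid below 0.028 m and z of the grasp point in the frame of coaster_mid between 0.02 and 0.085 m), for 1.5 s.
At the end, for the whole second after the job is handed in: Still pointing: grasp point within 28 mm sideways of the coaster centre and 20 to 85 mm above it; the soap saver flat on the shelf, its centre at least 193 mm left of the shelf origin (square against the rail: 207); bottle, pump bottle and scrubber at rest where they began (all of step 1 and all of step 3 and linear speed of each of bottle, pump_bottle, scrubber below 0.02 m/s); the robot touches nothing.
It fails at once if the soap saver is lifted or tipped (z of saver_mid in the frame of shelf above 0.025 m or angle between saver_mid's own z axis and vertical above 0.25 rad).
It fails at once if the robot touches the bottle (contact force between any of the fingers, the arm and bottle above 0.3 N).
It fails at once if the robot touches the pump bottle or scrubber (contact force between any of the fingers, the arm and pump_bottle above 0.3 N or contact force between any of the fingers, the arm and scrubber above 0.3 N).
It fails at once if the robot touches the shower head holder or mirror (contact force between any of the fingers, the arm and holder above 0.3 N or contact force between any of the fingers, the arm and mirror above 0.3 N).
It fails at once if the bottle, pump bottle or scrubber is displaced by more than 12 mm (distance of any of bottle, pump_bottle, scrubber from where it was at the start of the episode above 0.012 m).
It also fails if it takes over 64 s, if anything falls off the work surface, if the arm or the gripper's body presses on something with over 40 N, if the wrist force passes 120 N, or if a joint passes its speed limit or range.

## Robot

A 6-joint arm with a two-finger parallel gripper is mounted at the origin on the work surface. World frame = base frame: x ahead of the robot, y to its left, z up, the work surface at z = 0. Lengths are in mm, angles in rad, forces in N, time in s.
With the tool pointing down it reaches from about 275 to 1000 mm from the base axis. Payload 8.4 kg.
Tool frame: the origin (TCP) lies midway between the tips of the shut fingers; the grasp point (between the pads) lies 19 mm behind it; z points along the fingers, y is the line along which they close (so a half turn about z gives the same grasp; the last joint's range is limited). The gripper opens to 85 mm and grips with 20 to 120 N. Pads are 22 mm wide; open, the fingers measure 114 mm over their backs; the gripper's body (76 mm by 85 mm) begins 54 mm behind the grasp point. The pads swing forward as they close: fully open they stand 13 mm farther back than shut.
Start: joints at [-1.283, 0.353, 1.633, -0, 1.155, -0.002], TCP at [178.599, -598.941, 231.281] pointing down, gripper open.
Joint ranges: [-2.63, 2.63], [-0.92, 2.1], [0.06, 2.66], [-1.3, 4.44], [0, 2.69], [-3.02, 3.02]. Speed limits (rad/s): [2.22, 2.22, 2.79, 3.14, 3.14, 3.14].

## Interface

Orientations are given as [roll, pitch, yaw] about the fixed x, y, z axes, in that order (R = Rz(yaw) Ry(pitch) Rx(roll)).
In Python, from rig import r gives the robot as it stands.
- The arm moves only by the shell command python3 -m inch 'ROWS' [OPENING] [FORCE]. ROWS is JSON, a list that holds one entry, the list of rows, each a list of 6 numbers: the shift along the tool's x, y, z scaled (see below), then the turn, a rotation vector about the tool's x, y, z scaled (see below). In form: [[[tx, ty, tz, wx, wy, wz], ...]]. A call has 1 to 8 rows; each row is the pose to reach, as a shift and turn from the pose commanded when the call began, along the tool's axes at that moment, turning the shorter way round; what a row does not reach only later rows make up. The controller multiplies each number of a shift by 20 cm and each number of a turn by pi rad. A row lasts 1/12 s, in which the tool goes at most 41.7 mm and 7.16 degrees, less where a joint would pass 70% of its speed; a pose out of reach is approached as far as the arm can. A call with a number of a shift or a turn outside -1 to 1 is refused whole. A call with a gripper value outside its range is refused whole. OPENING is the gripper's target within -1 to 1 (fully open at 1, half-way at 0, shut at -1), set as the call begins (- or left out, the last holds). The fingers move at their own pace and stop on an object; FORCE is the grip in N (left out, the last holds). Time passes only in rows, so rows that repeat a pose let the fingers close. It gives the time, the measured TCP pose, the force, the opening and the grip force at its end, in the units of the state.
- r.sense(): the state, without advancing time (a new reading comes with each control period).
- r.grab_frame(name): name is "side" or "top"; returns the picture (420x560x3 uint8, red, green, blue); there is no depth.
- r.camera_info(name): a dict with "K" (3x3 intrinsics, pixels), "rvec" (rotation vector, rad) and "tvec" (3), from world to camera coordinates, as OpenCV has them. Camera axes: x right, y down, z forward; pixel columns grow to the right and rows downward; lengths in mm; the calibration is good to about 2 mm. A picture is of the moment at which its call begins. camera_info takes no time and is no camera call.
- r.sign_off(): hands the job in; it is judged then, once.
The state is a dict: "clock": time; "qpos": joint angles; "qvel": joint speeds; "joint_efforts": joint torques, N m; "eef_pos": TCP position; "tcp_rot": TCP orientation; "contact_force": force on the tool from outside, world axes, zero at the start; "wrist_torque": the same for the moment, N m; "opening": opening from 0.0 (shut) to 1.0 (fully open); "grasp_force": force on a finger pad.
Only numpy, scipy, OpenCV 4.12 (cv2) and the standard library are available. Lean on these libraries where they do the work, as an engineer would, in place of code of your own. Each camera call takes 0.05 s, during which the arm holds its last target. There are 200 camera calls.

## Working session

There is one attempt and no reset: what is moved stays moved. The work goes in short steps, Python scripts to look and compute and a shell command to move; the robot and the scene stay as the last step left them, time stands still between calls to the robot, and variables do not carry over. Pictures are saved under pics/ and viewed, at most 10 in all, crops included, and the job is handed in when it is done.

```bash
mkdir -p pics; ls
python3 - <<'E'
from rig import r
import cv2
s=r.sense();print(s['clock'],s['eef_pos'],s['tcp_rot'],s['opening'])
for n in('side','top'):
    cv2.imwrite(f'pics/{n}0.png',r.grab_frame(n)[:,:,::-1]);c=r.camera_info(n);print(n,c)
E
```

```text
pics
0.0 [ 178.47196558 -598.46916219  230.54265239] [-3.14017473e+00 -8.84029654e-06  2.89762229e-01] 0.9942599919580324
side {'K': array([[386.82025913,   0.        , 282.23493272],
       [  0.        , 386.82025913, 206.44716331],
       [  0.        ,   0.        ,   1.        ]]), 'rvec': array([ 0.8157228 , -2.51588797,  1.16572882]), 'tvec': array([475.02252815, 358.42238999, 773.45390279])}
top {'K': array([[379.57085823,   0.        , 282.06691752],
       [  0.        , 379.57085823, 210.50910522],
       [  0.        ,   0.        ,   1.        ]]), 'rvec': array([ 2.1300982 , -2.16666516,  0.07952266]), 'tvec': array([  50.40601616,  606.92940158, 1175.12248978])}
```

View pics/side0.png

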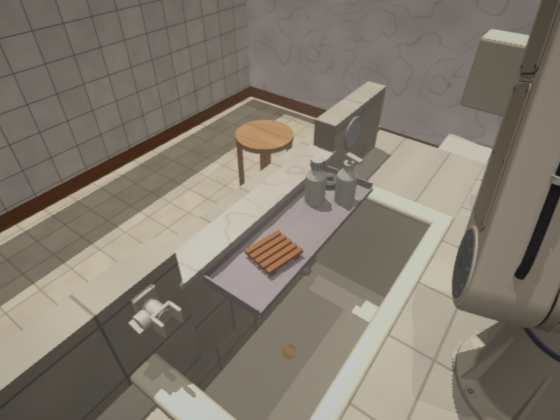

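View pics/top0.png

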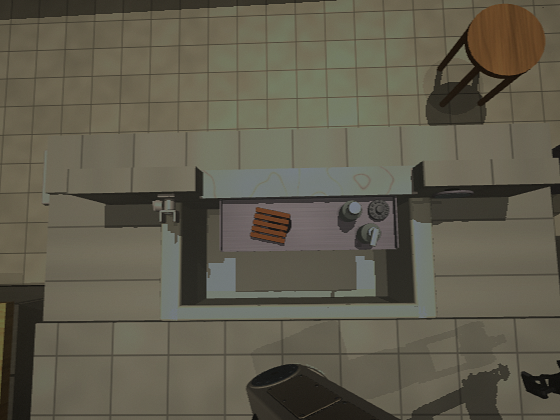

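The top view shows the saver at (270,226), the coaster's dark edge at about (289,226), the twist cap at about (354,208), the pump at (370,236) and the scrubber at (378,210). In the side view the saver is at (274,251), with bottles at (316,180) and (346,185). I'll crop closer next.

Run:
```python
import cv2
a=cv2.imread('pics/top0.png')[185:260,210:410];cv2.imwrite('pics/topc.png',cv2.resize(cv2.convertScaleAbs(a,alpha=1.4),None,fx=4,fy=4,interpolation=2))
a=cv2.imread('pics/side0.png')[145:305,200:400];cv2.imwrite('pics/sidec.png',cv2.resize(cv2.convertScaleAbs(a,alpha=1.4),None,fx=3.75,fy=3.75,interpolation=2))
```

```text
(no output)
```

View pics/topc.png

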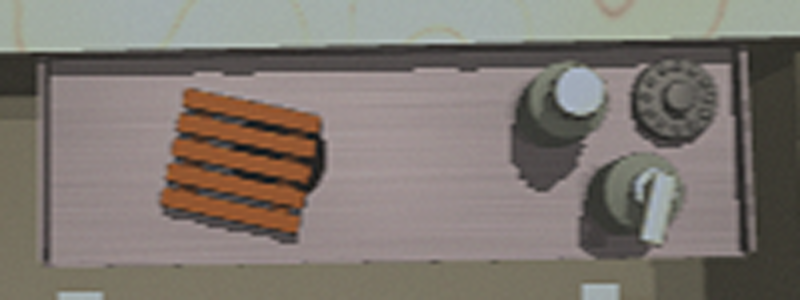

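View pics/sidec.png

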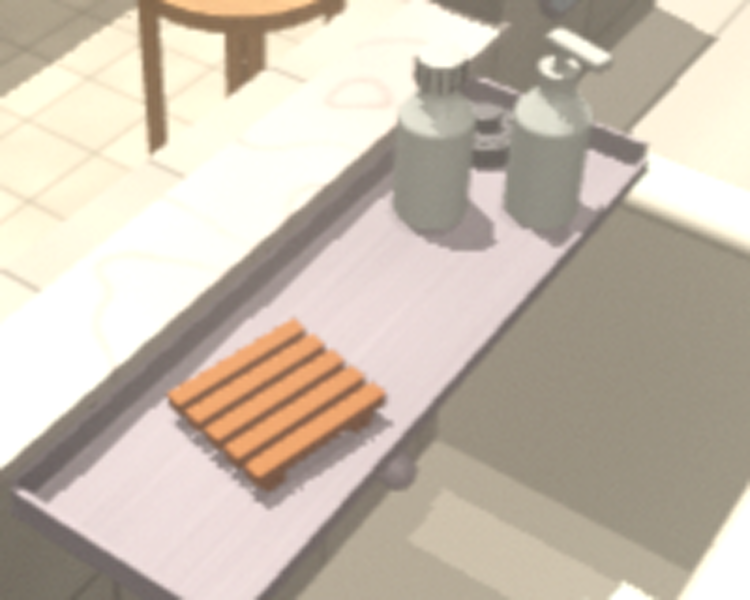

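The top crop shows the cap disc at crop (579,91), the floor edges at x≈48 and 742, and the saver corners at (187,90), (321,117), (297,240) and (162,207). The side crop shows the same saver corners at (170,398), (297,320), (385,395) and (265,482), and the cap top at about (444,58).

```bash
cat > h.py <<'E'
import numpy as np,cv2
from rig import r
def cam(n):
    c=r.camera_info(n);R=cv2.Rodrigues(c['rvec'])[0];return c['K'],R,c['tvec'].reshape(3,1)
def plane(n,p,z):
    K,R,t=cam(n);d=R.T@np.linalg.inv(K)@np.array([p[0],p[1],1.]);o=(-R.T@t).ravel();return o+d*(z-o[2])/d[2]
def tri(pt,ps):
    P=[K@np.hstack([R,t]) for K,R,t in(cam('top'),cam('side'))]
    X=cv2.triangulatePoints(P[0],P[1],np.float64(pt).reshape(2,1),np.float64(ps).reshape(2,1)).ravel();return X[:3]/X[3]
def proj(n,X):
    c=r.camera_info(n);return cv2.projectPoints(np.float64(X).reshape(-1,3),c['rvec'],c['tvec'],c['K'],None)[0].reshape(-1,2)
E
python3 - <<'E'
from h import *
np.set_printoptions(precision=1,suppress=True)
T=lambda p:(p[0]/4+210-.4,p[1]/4+185-.4)
S=lambda p:(p[0]/3.75+200-.4,p[1]/3.75+145-.4)
C=[tri(T(a),S(b)) for a,b in(((187,90),(170,398)),((321,117),(297,320)),((297,240),(385,395)),((162,207),(265,482)))]
print(np.array(C),np.mean(C,0))
cp=tri(T((579,91)),S((444,58)));print('cap',cp,proj('side',cp),S((444,58)),proj('top',cp),T((579,91)))
z=np.mean(C,0)[2]-24
for p in((48,160),(742,150),(400,262),(400,72)):print(p,plane('top',T(p),z))
E
```

```text
[[611.3 114.6 106. ]
 [588.   13.8 108.3]
 [500.3  35.  109.5]
 [523.4 133.7 106.2]] [555.8  74.3 107.5]
cap [ 591.2 -160.7  219.1] [[317.6 160. ]] (318.0, 160.06666666666666) [[354.6 207.7]] (354.35, 207.35)
(48, 160) [562.4 224.1  83.5]
(742, 150) [ 560.7 -301.7   83.5]
(400, 262) [480.7 -42.8  83.5]
(400, 72) [624.9 -46.1  83.5]
```

The saver triangulates as a 103×90 mm block with its top at z≈107.5, and the cap top at z≈219. Both put the floor at about 83.5, so the points agree. Shelf centre is y≈-39, and the saver's yaw is about -13°. I'll push with half-open fingers spread along x so the two contacts square it up.

```bash
cat >> h.py <<'E'
def goto(x,y,z,yaw=np.pi/2):
    s=r.sense();from scipy.spatial.transform import Rotation as Q
    A=Q.from_euler('xyz',s['tcp_rot']);d=np.array([x,y,z])-s['eef_pos']
    B=Q.from_euler('xyz',[np.pi,0,yaw])
    print('t',round(s['clock'],2),'pos',s['eef_pos'].round(1),'rot',s['tcp_rot'].round(3),'F',np.round(s['contact_force'],1),'open',round(s['opening'],2))
    print('shift',(A.inv().apply(d)/200).round(3),'turn',((A.inv()*B).as_rotvec()/np.pi).round(3))
E
python3 -m inch '[[[0,0,-0.5,0,0,0],[0,0,-0.5,0,0,0],[0,0,-0.5,0,0,0],[0.8,-0.67,-0.5,0,0,-0.2],[0.8,-0.67,-0.5,0,0,-0.2],[0.8,-0.67,-0.5,0,0,-0.2],[0.8,-0.67,-0.5,0,0,-0.2],[0.8,-0.67,-0.5,0,0,-0.2]]]' 0 20
python3 -c "from h import *;goto(553,-40,320)"
```

```text
clock: 0.77
eef_pos: [293.8, -423.3, 331.0]
tcp_rot: [-3.141, -0.0, 0.92]
contact_force: [1.5, -0.1, 0.3]
opening: 0.503
grasp_force: 0.0
t 0.77 pos [ 293.8 -423.3  331. ] rot [-3.141 -0.     0.92 ] F [ 1.5 -0.1  0.3] open 0.5
shift [ 2.31  -0.129  0.056] turn [-0.    -0.    -0.207]
```

```bash
python3 -m inch '[[[1,-0.06,0,0,0,-0.2],[1,-0.06,0,0,0,-0.2],[1,-0.06,0,0,0,-0.2],[1,-0.06,0,0,0,-0.2],[1,-0.06,0,0,0,-0.2],[1,-0.06,0,0,0,-0.2],[1,-0.06,0,0,0,-0.2]]]'
python3 -c "from h import *;goto(553,-40,300)"
```

```text
clock: 1.35
eef_pos: [406.5, -257.9, 331.1]
tcp_rot: [-3.141, -0.0, 1.546]
contact_force: [1.0, -0.8, -0.6]
opening: 0.502
grasp_force: 0.0
t 1.35 pos [ 406.5 -257.9  331.1] rot [-3.141 -0.     1.546] F [ 1.  -0.8 -0.6] open 0.5
shift [1.107 0.706 0.155] turn [-0.    -0.    -0.008]
```

```bash
python3 -m inch '[[[1,0.7,0,0,0,-0.008],[1,0.7,0,0,0,-0.008],[1,0.7,0,0,0,-0.008],[1,0.7,0,0,0,-0.008],[1,0.7,0,0,0,-0.008],[1,0.7,0,0,0,-0.008],[1,0.7,0,0,0,-0.008],[1,0.7,0,0,0,-0.008]]]'
python3 -c "from h import *;goto(553,-35,120)"
```

```text
clock: 2.02
eef_pos: [551.8, -63.2, 330.6]
tcp_rot: [-3.14, 0.0, 1.568]
contact_force: [0.3, -0.9, -0.5]
opening: 0.5
grasp_force: 0.0
t 2.02 pos [551.8 -63.2 330.6] rot [-3.14   0.     1.568] F [ 0.3 -0.9 -0.5] open 0.5
shift [0.142 0.007 1.053] turn [-0.     0.    -0.001]
```

```bash
python3 -m inch '[[[0.14,0,0,0,0,0],[0.14,0,0.2,0,0,0],[0.14,0,0.4,0,0,0],[0.14,0,0.6,0,0,0],[0.14,0,0.8,0,0,0],[0.14,0,1,0,0,0],[0.14,0,1,0,0,0],[0.14,0,1,0,0,0]]]'
python3 - <<'E'
from h import *
goto(553,-35,90)
a=r.grab_frame('side')[145:305,200:400,::-1];cv2.imwrite('pics/s2.png',cv2.resize(a,None,fx=3.75,fy=3.75,interpolation=2))
E
```

```text
clock: 2.68
eef_pos: [549.5, -36.8, 130.2]
tcp_rot: [-3.137, 0.0, 1.566]
contact_force: [0.1, -0.3, 0.9]
opening: 0.499
grasp_force: 0.0
t 2.68 pos [549.5 -36.8 130.2] rot [-3.137  0.     1.566] F [ 0.1 -0.3  0.9] open 0.5
shift [0.009 0.018 0.201] turn [-0.002  0.    -0.002]
```

View pics/s2.png

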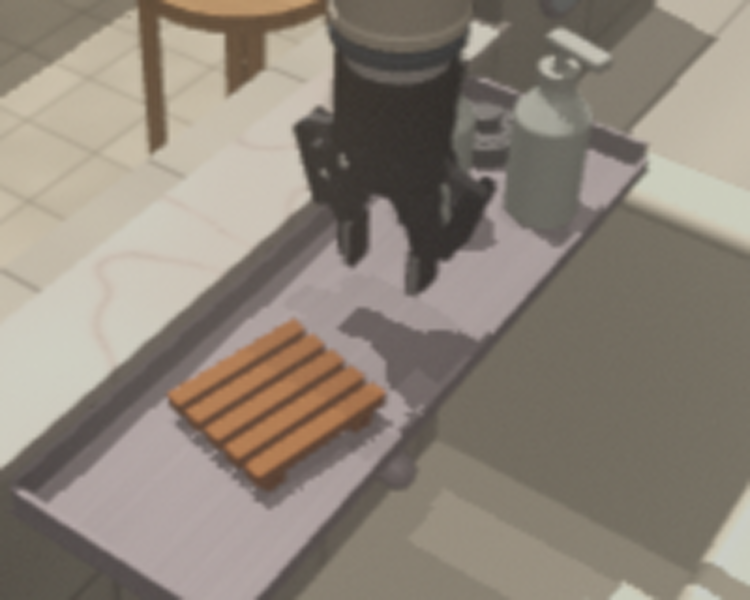

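The half-open fingers are at side-crop (350,262) and (415,290), clear of the saver, whose near edge runs (297,320)-(385,395), and well clear of the bottles. I'll work out the real tip height next.

Run:
```python
from h import *
for dz in(0,4,8,12):
    p=proj('side',[[573,-37,130+dz],[526,-37,130+dz]]);print(dz,(p+.4-[200,145])*3.75)
```

```text
0 [[358.69988183 262.68825942]
 [418.40996604 291.05271198]]
4 [[358.87772835 258.1792745 ]
 [418.75624836 286.52270422]]
8 [[359.05653644 253.64591071]
 [419.10444422 281.9676637 ]]
12 [[359.23631392 249.08796978]
 [419.45456955 277.38738235]]
```

```bash
python3 -m inch '[[[0,0.015,0.06,0,0,0],[0,0.015,0.12,0,0,0],[0,0.015,0.16,0,0,0],[0,0.015,0.19,0,0,0],[0,0.015,0.19,0,0,0],[0,0.015,0.19,0,0,0]]]'
python3 -m inch '[[[0.06,0,0,0,0,0],[0.11,0,0,0,0,0],[0.15,0,0,0,0,0],[0.18,0,0,0,0,0],[0.21,0,0,0,0,0],[0.24,0,0,0,0,0],[0.27,0,0,0,0,0],[0.30,0,0,0,0,0]]]'
python3 -c "from h import *;goto(553,105,91)"
```

```text
clock: 3.23
eef_pos: [554.2, -35.1, 93.1]
tcp_rot: [-3.141, -0.0, 1.568]
contact_force: [-0.5, 0.0, 0.3]
opening: 0.499
grasp_force: 0.0
clock: 3.9
eef_pos: [554.8, 25.2, 93.4]
tcp_rot: [3.141, 0.0, 1.568]
contact_force: [1.3, -1.3, 0.7]
opening: 0.499
grasp_force: 0.7
t 3.9 pos [554.8  25.2  93.4] rot [3.141 0.    1.568] F [ 1.3 -1.3  0.7] open 0.5
shift [ 0.399 -0.01   0.012] turn [ 0.     0.    -0.001]
```

Contact is light, as expected. I'll keep pushing slowly.

```bash
python3 -m inch '[[[0.03,0,0,0,0,0],[0.06,0,0,0,0,0],[0.09,0,0,0,0,0],[0.12,0,0,0,0,0],[0.15,0,0,0,0,0],[0.18,0,0,0,0,0],[0.21,0,0,0,0,0],[0.24,0,0,0,0,0]]]'
python3 - <<'E'
from h import *
goto(553,105,91)
a=r.grab_frame('side')[145:305,200:400,::-1];cv2.imwrite('pics/s3.png',cv2.resize(a,None,fx=3.75,fy=3.75,interpolation=2))
E
```

```text
clock: 4.57
eef_pos: [554.6, 73.3, 93.2]
tcp_rot: [-3.141, 0.0, 1.568]
contact_force: [-0.6, -1.9, 0.9]
opening: 0.501
grasp_force: 0.9
t 4.57 pos [554.6  73.3  93.2] rot [-3.141  0.     1.568] F [-0.6 -1.9  0.9] open 0.5
shift [ 0.158 -0.009  0.011] turn [-0.     0.    -0.001]
```

View pics/s3.png

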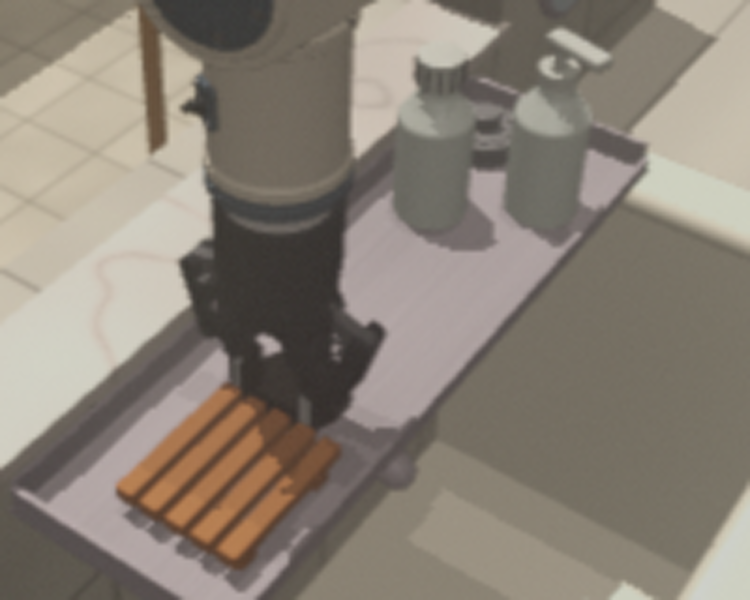

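The saver, with crop corners (120,490), (235,390), (338,450) and (238,562), is now squared against both fingers and short of the left rail. I'll push it home.

```bash
python3 -m inch '[[[0.03,0,0,0,0,0],[0.06,0,0,0,0,0],[0.09,0,0,0,0,0],[0.11,0,0,0,0,0],[0.125,0,0,0,0,0],[0.14,0,0,0,0,0]]]'
python3 -m inch '[[[0.01,0,0,0,0,0],[0.02,0,0,0,0,0],[0.03,0,0,0,0,0],[0.03,0,0,0,0,0]]]'
```

```text
clock: 5.12
eef_pos: [554.8, 101.1, 93.2]
tcp_rot: [-3.141, 0.0, 1.568]
contact_force: [-0.3, -1.0, 0.7]
opening: 0.498
grasp_force: 0.6
clock: 5.45
eef_pos: [555.0, 105.5, 93.2]
tcp_rot: [3.141, 0.002, 1.569]
contact_force: [1.4, -9.4, 0.2]
opening: 0.495
grasp_force: 4.6
```

The contact force rose to 9.4 N, so the saver is against the rail. I'll hold briefly, back off, rise and look.

```bash
python3 -m inch '[[[0,0,0,0,0,0],[0,0,0,0,0,0],[-0.05,0,0,0,0,0],[-0.15,0,0,0,0,0],[-0.2,0,0,0,0,0],[-0.2,0,0,0,0,0]]]'
python3 -m inch '[[[0,0,-0.2,0,0,0],[0,0,-0.4,0,0,0],[0,0,-0.6,0,0,0],[0,0,-0.8,0,0,0],[0,0,-1,0,0,0],[-0.3,0,-1,0,0,0],[-0.3,0,-1,0,0,0],[-0.3,0,-1,0,0,0]]]'
python3 -m inch '[[[-0.2,0.2,-0.2,0,0,0],[-0.4,0.2,-0.2,0,0,0],[-0.4,0.2,-0.2,0,0,0],[-0.4,0.2,-0.2,0,0,0],[-0.4,0.2,-0.2,0,0,0]]]' -1
python3 - <<'E'
from h import *
goto(591,-161,260)
a=r.grab_frame('side')[145:305,200:400,::-1];b=r.grab_frame('top')[185:260,210:410,::-1]
cv2.imwrite('pics/s4.png',np.vstack([cv2.resize(a[60:],None,fx=3,fy=3,interpolation=2),cv2.resize(cv2.convertScaleAbs(b,alpha=1.4),None,fx=3,fy=3,interpolation=2)]))
E
```

```text
clock: 5.95
eef_pos: [554.6, 65.0, 93.3]
tcp_rot: [-3.141, 0.0, 1.566]
contact_force: [0.2, 0.2, -0.3]
opening: 0.504
grasp_force: 0.0
clock: 6.62
eef_pos: [554.8, 4.5, 294.4]
tcp_rot: [3.14, 0.001, 1.566]
contact_force: [-0.3, 0.5, -1.0]
opening: 0.502
grasp_force: 0.0
clock: 7.03
eef_pos: [594.5, -73.2, 332.9]
tcp_rot: [-3.141, -0.001, 1.566]
contact_force: [0.1, -0.6, 0.4]
opening: 0.003
grasp_force: 0.0
t 7.03 pos [594.5 -73.2 332.9] rot [-3.141e+00 -1.000e-03  1.566e+00] F [ 0.1 -0.6  0.4] open 0.0
shift [-0.439 -0.015  0.364] turn [-0.    -0.    -0.001]
```

View pics/s4.png

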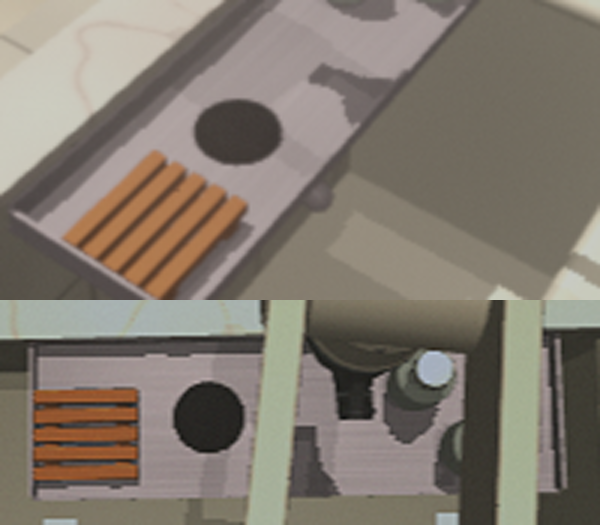

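The saver sits flush against the left rail, and the coaster is bare at side crop (238,132) and top crop (209,117). The cap disc is at top crop (434,69), so the bottle has not moved.

Run:
```python
from h import *
np.set_printoptions(precision=1,suppress=True)
T=lambda p:(p[0]/3+209.67,p[1]/3+184.67)
co=tri(T((209,117)),(238/3+199.67,132/3+204.67));print('coaster',co, plane('top',T((209,117)),84.5),plane('side',(238/3+199.67,132/3+204.67),84.5))
print('saver',plane('top',T((86,135)),107.5),'cap',plane('top',T((434,69)),219.3))
goto(591,-161,250)
```

```text
coaster [561.8  47.1  86.1] [562.   47.2  84.5] [562.6  45.8  84.5]
saver [544.5 169.1 107.5] cap [ 591.3 -160.1  219.3]
t 7.13 pos [593.8 -72.1 332.5] rot [-3.1 -0.   1.6] F [-0.1  1.1 -0.6] open 0.0
shift [-0.4 -0.   0.4] turn [-0. -0. -0.]
```

```bash
python3 -m inch '[[[-0.15,-0.01,0,0,0,0],[-0.3,-0.01,0,0,0,0],[-0.44,-0.01,0,0,0,0],[-0.44,-0.01,0.1,0,0,0],[-0.44,-0.01,0.2,0,0,0],[-0.44,-0.01,0.3,0,0,0],[-0.44,-0.01,0.41,0,0,0],[-0.44,-0.01,0.41,0,0,0]]]'
Z='see next'; python3 -c "from h import *;goto(591,-160,250)"
```

```text
clock: 7.8
eef_pos: [589.5, -159.1, 246.5]
tcp_rot: [-3.134, -0.002, 1.569]
contact_force: [-0.9, 0.7, -1.0]
opening: -0.0
grasp_force: 0.0
t 7.8 pos [ 589.5 -159.1  246.5] rot [-3.134e+00 -2.000e-03  1.569e+00] F [-0.9  0.7 -1. ] open -0.0
shift [-0.004  0.008 -0.017] turn [-0.002 -0.001 -0.   ]
```

Over the cap now. I'll hold for 2.7 s.

```bash
python3 -m inch '[[[0,0,0,0,0,0],[0,0,0,0,0,0],[0,0,0,0,0,0],[0,0,0,0,0,0],[0,0,0,0,0,0],[0,0,0,0,0,0],[0,0,0,0,0,0],[0,0,0,0,0,0]]]'
python3 -m inch '[[[0,0,0,0,0,0],[0,0,0,0,0,0],[0,0,0,0,0,0],[0,0,0,0,0,0],[0,0,0,0,0,0],[0,0,0,0,0,0],[0,0,0,0,0,0],[0,0,0,0,0,0]]]' >/dev/null
python3 -m inch '[[[0,0,0,0,0,0],[0,0,0,0,0,0],[0,0,0,0,0,0],[0,0,0,0,0,0],[0,0,0,0,0,0],[0,0,0,0,0,0],[0,0,0,0,0,0],[0,0,0,0,0,0]]]' >/dev/null
python3 -m inch '[[[0,0,0,0,0,0],[0,0,0,0,0,0],[0,0,0,0,0,0],[0,0,0,0,0,0],[0,0,0,0,0,0],[0,0,0,0,0,0],[0,0,0,0,0,0],[0,0,0,0,0,0]]]'
python3 -m inch '[[[0,0,-0.2,0,0,0],[0,0,-0.3,0,0,0],[0.2,-0.03,-0.3,0,0,0],[0.4,-0.06,-0.3,0,0,0],[0.6,-0.09,-0.3,0,0,0],[0.8,-0.12,-0.3,0,0,0],[1,-0.14,-0.3,0,0,0],[1,-0.14,-0.3,0,0,0]]]'
python3 -c "from h import *;goto(562,47,115)"
```

```text
clock: 8.47
eef_pos: [592.2, -161.4, 251.5]
tcp_rot: [3.141, 0.0, 1.568]
contact_force: [-0.4, -0.6, -1.2]
opening: -0.003
grasp_force: 0.0
clock: 10.47
eef_pos: [592.1, -161.4, 251.3]
tcp_rot: [-3.142, 0.0, 1.568]
contact_force: [0.1, -0.7, 0.1]
opening: -0.001
grasp_force: 0.0
clock: 11.13
eef_pos: [563.7, 44.7, 311.6]
tcp_rot: [3.142, -0.003, 1.572]
contact_force: [-0.4, -0.7, 0.0]
opening: -0.002
grasp_force: 0.0
t 11.13 pos [563.7  44.7 311.6] rot [ 3.142e+00 -3.000e-03  1.572e+00] F [-0.4 -0.7  0. ] open -0.0
shift [ 0.009 -0.009  0.983] turn [ 0.    -0.001  0.   ]
```

```bash
python3 -m inch '[[[0.02,0,0.15,0,0,0],[0.02,0,0.3,0,0,0],[0.02,0,0.45,0,0,0],[0.02,0,0.6,0,0,0],[0.02,0,0.75,0,0,0],[0.02,0,0.87,0,0,0],[0.02,0,0.98,0,0,0],[0.02,0,0.98,0,0,0]]]'
python3 -m inch '[[[0,0,0,0,0,0],[0,0,0,0,0,0],[0,0,0,0,0,0],[0,0,0,0,0,0],[0,0,0,0,0,0],[0,0,0,0,0,0],[0,0,0,0,0,0],[0,0,0,0,0,0]]]'
python3 -m inch '[[[0,0,0,0,0,0],[0,0,0,0,0,0],[0,0,0,0,0,0],[0,0,0,0,0,0],[0,0,0,0,0,0],[0,0,0,0,0,0],[0,0,0,0,0,0],[0,0,0,0,0,0]]]' >/dev/null
python3 -m inch '[[[0,0,0,0,0,0],[0,0,0,0,0,0],[0,0,0,0,0,0],[0,0,0,0,0,0],[0,0,0,0,0,0],[0,0,0,0,0,0],[0,0,0,0,0,0],[0,0,0,0,0,0]]]' >/dev/null
python3 -m inch '[[[0,0,0,0,0,0],[0,0,0,0,0,0],[0,0,0,0,0,0],[0,0,0,0,0,0],[0,0,0,0,0,0],[0,0,0,0,0,0],[0,0,0,0,0,0],[0,0,0,0,0,0]]]'
python3 - <<'E'
from h import *
a=r.grab_frame('side')[145:305,200:400,::-1];cv2.imwrite('pics/s5.png',cv2.resize(a,None,fx=3.75,fy=3.75,interpolation=2))
E
```

```text
clock: 11.8
eef_pos: [561.8, 42.3, 111.2]
tcp_rot: [-3.135, 0.001, 1.568]
contact_force: [-1.6, -0.3, -0.2]
opening: -0.0
grasp_force: 0.0
clock: 12.47
eef_pos: [564.7, 42.7, 115.5]
tcp_rot: [3.141, -0.0, 1.568]
contact_force: [-0.6, -0.0, -0.1]
opening: 0.004
grasp_force: 0.0
clock: 14.47
eef_pos: [564.7, 42.7, 115.3]
tcp_rot: [-3.142, -0.0, 1.568]
contact_force: [-0.9, -0.4, 0.5]
opening: -0.001
grasp_force: 0.0
```

View pics/s5.png

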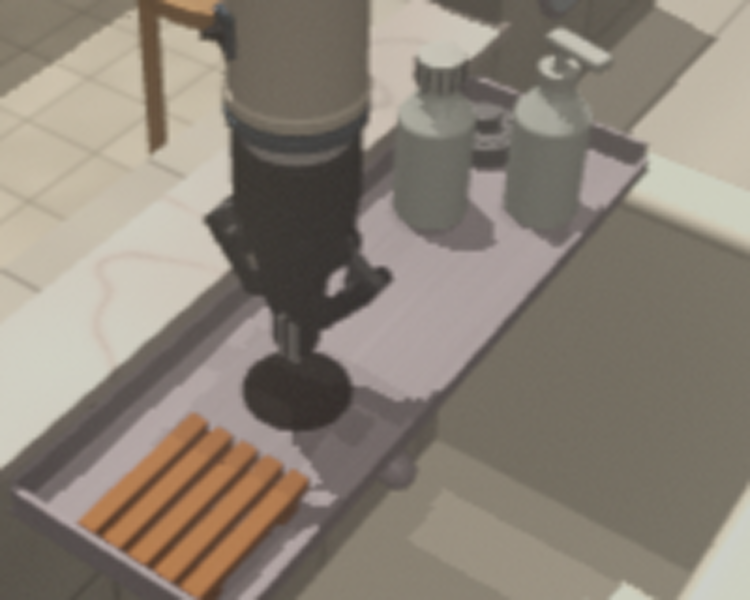

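The fingertips at crop (293,358) point down over the coaster at (298,390). The saver is flush left and the bottles have not moved, so I'm handing in.

```bash
python3 -c "from rig import r;print(r.sign_off())"
```

```text
the job is handed in; nothing more can be done
None
```

I pushed the soap saver flat against the left end rail, pointed at the cap for over two seconds, then at the bare coaster, and handed in while still pointing there at about 14.5 s; the sign-off gave no verdict.

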